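Lock the grow-light controller's lid

TASK

Someone left one of the two quarter-turn latches on the grow-light controller's lid open: its wing lies crosswise to the other one's and stands a little proud. Turn that wing clockwise, seen from above, until it lines up with the locked one and drops fully into its slot, then let go. Leave the other latch locked.

Things in the scene. Friction and masses are not known exactly. Their poses are not given: they have to be found in the camera images.
- latch_turn (a joint): angle of the open latch's wing, rad: starts at 0.12 to 0.45 (0 = across its slot), grows as it turns clockwise seen from above, 1.571 = locked, wing along its slot (stop at 1.66). It turns easily (0.03 N m) and stays where it is left, but within about 0.2 rad of the slot, once free of the fingers, it slips in and centres itself.
- latch_drop (a joint): how far the open latch's wing has dropped into its slot, m: 0 = riding on top of the bezel, 0.005 = fully down in the locked detent. A 6 to 7 N spring pulls it down; a firm grip can hold it up until the fingers let go.
- latch_grip (a point): grip point on the open latch's turning axis. Its black wing is an upright bar 56 x 14 x 29 mm (long, thick, high), to be gripped across the thickness from above; the point lies 9 mm below its top. While the wing is up, it is 34 mm above the lid, 25 mm above the steel bezel (60 mm wide). x along the wing, y across its thickness, z up; moves with the wing.
- mate_turn (a joint): angle of the other, identical latch's wing, rad, counted alike: starts locked at 1.571, down in its slot, and is to stay so. Both latches sit on the controller, a flat grey box with a 156 x 276 mm lid 62 mm above the bench: 42 mm from the lid's middle towards the robot, 85 mm left and right of it. Which of the two is open varies.

How it is judged (in metres and radians):
At the end, for the whole second after the job is handed in: the open latch's wing has been turned to its locked angle (within 0.18 rad, or 10 degrees) and has dropped at least 3 of its 5 mm into its slot; the other latch is still locked (within 10 degrees) (value of joint each of latch_turn, mate_turn above 1.39 rad and value of joint latch_drop above 0.003 m); the robot touches nothing.
It fails at once if the other latch is turned out of its locked position (value of joint mate_turn below 1.2 rad).
It also fails if it takes over 29 s, if anything falls off the work surface, if the arm or the gripper's body presses on something with over 40 N, if the wrist force passes 120 N, or if a joint passes its speed limit or range.

ROBOT

A 7-joint arm with a two-finger parallel gripper is mounted at the origin on a cart in front of the work surface, level with it; the furniture and walls round the work are solid. World frame = base frame: x ahead of the robot, y to its left, z up, the work surface at z = 0. Lengths are in mm, angles in rad, forces in N, time in s.
With the tool pointing down it reaches from about 425 to 875 mm from the base axis. Payload 8.4 kg.
Tool frame: the origin (TCP) lies midway between the tips of the shut fingers; the grasp point (between the pads) lies 19 mm behind it (env.hold_point_z is the distance from the TCP to the grasp point, in mm); z points along the fingers, y is the line along which they close (so a half turn about z gives the same grasp; the last joint's range is limited). The gripper opens to 87 mm and grips with 3 to 60 N. Pads are 19 mm wide; open, the fingers measure 117 mm over their backs; the gripper's body (75 mm by 190 mm) begins 51 mm behind the grasp point.
Start: joints at [-1.307, 0.333, 0.04, 1.465, -0.013, 1.343, -0.059], TCP at [230.68, 607.66, 222.546] pointing down, gripper open.
Joint ranges: [-2.58, 2.58], [-0.38, 2.09], [-1.3, 1.39], [0.25, 2.4], [-1.5, 4.64], [0.08, 2.09], [-2.65, 2.65]. Speed limits (rad/s): [2.22, 2.22, 2.79, 2.79, 3.14, 3.14, 3.14].

INTERFACE

Orientations are given as a rotation vector (axis times angle).
In Python, from rig import env, fingers, kin, sensors, eyes, order gives the robot as it stands. Calls block until the motion is done:
- env.reach(position, orientation): joint-space move of the TCP to a pose.
- env.line_to(position, v=150, rot=None): straight line of the TCP; rot=None keeps the orientation; v is the mean speed in mm/s.
- env.movej(angles): joint-space move.
- fingers.move_gripper(opening): opening from 0.0 (shut) to 1.0 (fully open); the grip force is fixed at half the most; returns when the fingers have stopped.
- env.wait(seconds).
- kin.ik(position, orientation): joint angles nearest the present ones, or None.
- sensors.get_state(): the state.
- eyes.read_camera(name): name is "side" or "top"; returns the picture (480x640x3 uint8, red, green, blue); there is no depth.
- eyes.get_calibration(name): a dict with "vertical_fov" (degrees; the focal length in pixels is half the picture's height over the tangent of half this angle, whatever the lens; pixels are square), "cx", "cy" (the principal point, pixels), "xyz" and "attitude" of the camera in the world. Camera axes: x right, y up, looking along -z (the intrinsics and any distortion apply to the point x, -y, -z); pixel columns grow to the right and rows downward; lengths in mm; the calibration is good to about 2 mm. A picture is of the moment at which its call begins. get_calibration takes no time and is no camera call.
A pose or a line that the arm cannot do raises env.IKError and nothing moves.
- order.sign_off(): hands the job in; it is judged then, once.
The state is a dict: "t": time; "joint_pos": joint angles; "joint_velocities": joint speeds; "effort": joint torques, N m; "position": TCP position; "tool_rot": TCP orientation; "wrist_force": force on the tool from outside, world axes, zero at the start; "moment": the same for the moment, N m; "opening": opening from 0.0 (shut) to 1.0 (fully open); "finger_force": force on a finger pad.
Only numpy, scipy, OpenCV 4.12 (cv2) and the standard library are available. Lean on these libraries where they do the work, as an engineer would, in place of code of your own. Each camera call takes 0.05 s, during which the arm holds its last target. There are 200 camera calls.

## Working session

There is one attempt and no reset: what is moved stays moved. The work goes in short steps, each a Python script; the robot and the scene stay as the last script left them, time stands still between calls to the robot, and variables do not carry over. Pictures are saved under pics/ and viewed, at most 10 in all, crops included, and the job is handed in when it is done.

```bash
ls; mkdir -p pics; python3 - <<'E'
from rig import env, fingers, kin, sensors, eyes, order
import cv2
for n in("top","side"):
    cv2.imwrite(f"pics/{n}0.png",eyes.read_camera(n)[:,:,::-1]); print(n,eyes.get_calibration(n))
s=sensors.get_state();print(s)
E
```

```text
pics
top {'vertical_fov': 52.73913940630929, 'cx': 324.7083667078784, 'cy': 231.45752681914456, 'xyz': array([ 378.70235468, -253.87157007,  976.97546773]), 'attitude': array([ 0.12357469, -0.12515956, -1.56984947])}
side {'vertical_fov': 46.41658676683598, 'cx': 320.3106974903056, 'cy': 234.15934972836422, 'xyz': array([ 263.42689314, -962.56078438,  442.29470497]), 'attitude': array([ 1.175431  , -0.21805881, -0.27955028])}
{'t': 0.1, 'joint_pos': array([-1.30717354,  0.33387064,  0.0398812 ,  1.46617176, -0.01342869,
        1.34333876, -0.05852026]), 'joint_velocities': array([ 9.05052872e-04, -1.87108311e-03, -1.85385589e-03, -2.42265066e-03,
        9.56758715e-04, -2.41898881e-04, -2.70694813e-05]), 'effort': array([ 4.11727116e-03, -6.57822490e+01,  1.33970864e+00, -4.04709578e+01,
       -5.96870086e-02,  4.11214703e-02,  8.93363540e-05]), 'position': array([230.55945002, 607.26895851, 221.73410807]), 'tool_rot': array([-5.66840551e-01, -3.08982887e+00,  2.37086332e-03]), 'wrist_force': array([ 0.69264213, -0.11417304, -0.26421861]), 'moment': array([ 0.01129451, -0.04113063, -0.03426763]), 'finger_force': 0.0, 'opening': 0.9993372343461302}
```

View pics/top0.png

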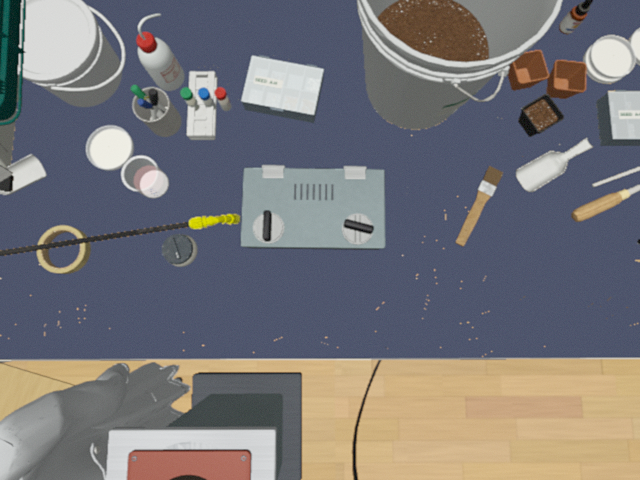

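View pics/side0.png

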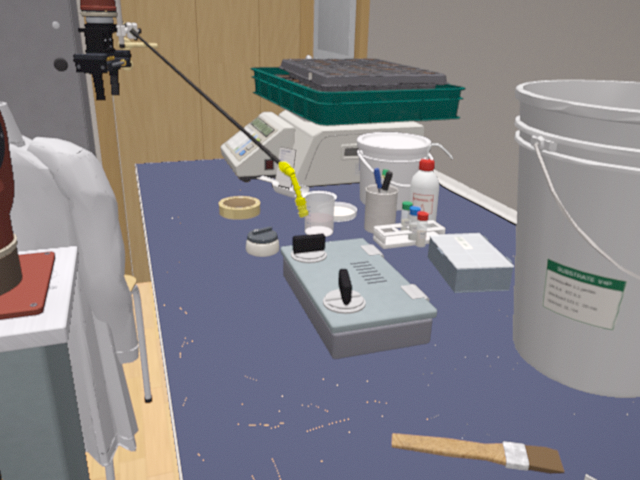

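The open latch is the right one: top view about (358,226), tilted slightly clockwise from crosswise. The left one at (267,226) lies along the box axis. A rod with a yellow tip hangs to the left, near (240,220). I'll enlarge the right latch to measure it.

```bash
python3 - <<'E'
import cv2
a=cv2.imread("pics/top0.png")[160:260,230:395]; b=cv2.imread("pics/side0.png")[220:350,270:440]
a=cv2.resize(a,(792,480),interpolation=cv2.INTER_CUBIC);cv2.imwrite("pics/c1.png",a)
b=cv2.resize(b,(680,520),interpolation=cv2.INTER_CUBIC);cv2.imwrite("pics/c2.png",b)
E
```

```text
(no output)
```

View pics/c1.png

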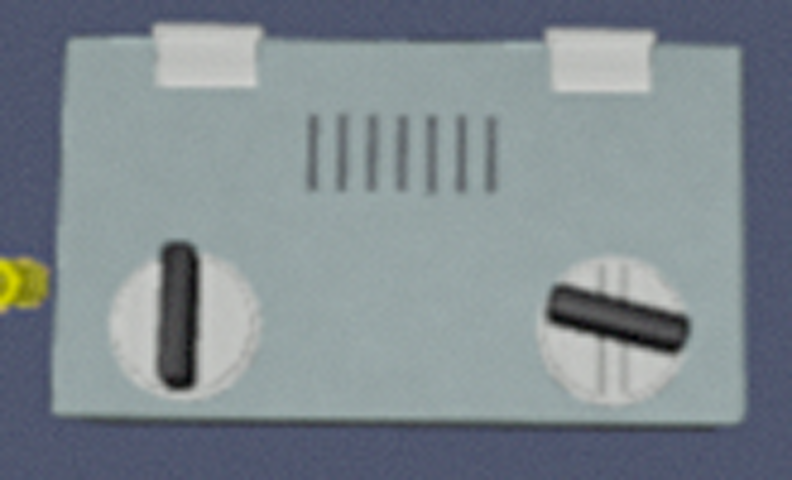

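View pics/c2.png

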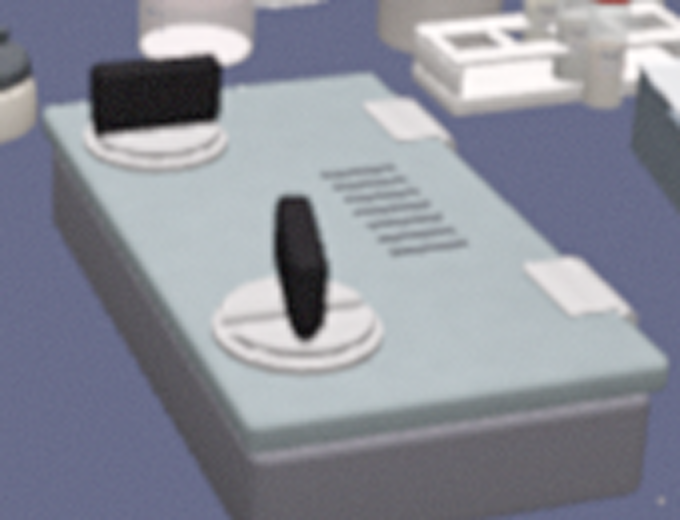

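```bash
cat > h.py <<'E'
import numpy as np
from scipy.spatial.transform import Rotation as R
from rig import env, fingers, kin, sensors, eyes, order
def ray(n,u,v,z):
    c=eyes.get_calibration(n); f=240/np.tan(np.radians(c["vertical_fov"]/2))
    d=R.from_rotvec(c["attitude"]).apply([(u-c["cx"])/f,-(v-c["cy"])/f,-1])
    return c["xyz"]+d*(z-c["xyz"][2])/d[2]
def down(yaw): # tool z down, tool y (closing) horizontal at angle yaw
    y=np.array([np.cos(yaw),np.sin(yaw),0]);z=np.array([0,0,-1.])
    return R.from_matrix(np.array([np.cross(y,z),y,z]).T).as_rotvec()
E
python3 - <<'E'
from h import *
T=lambda u,v,z: ray("top",(u+.5)/4.8-.5+230,(v+.5)/4.8-.5+160,z).round(1)
S=lambda u,v,z: ray("side",(u+.5)/4-.5+270,(v+.5)/4-.5+220,z).round(1)
k=dict(TL=(67,38,62),TR=(741,47,62),BR=(745,422,62),BL=(53,412,62),bezL=(184,325,71),bezR=(614,330,71),
 w1=(548,300,105),w2=(690,327,105),m1=(180,243,100),m2=(178,388,100),s1=(614,265,71),s2=(614,395,71))
P={a:T(*b) for a,b in k.items()}
for a in P:print(a,P[a])
print("side bezR",S(298,318,71),"bezL",S(156,133,71),"wtop",S(300,230,105), "TR",S(655,365,62),"TL",S(375,75,62),"BR",S(252,432,62))
g=lambda a,b:np.degrees(np.arctan2(*(P[b]-P[a])[[1,0]]))
print("angles: wing",g("w1","w2"),"front",g("BL","BR"),"back",g("TL","TR"),"right",g("BR","TR"),"left",g("BL","TL"),"mate",g("m2","m1"))
E
```

```text
TL [651.8 -96.7  62. ]
TR [ 647.3 -371.1   62. ]
BR [ 493.5 -369.3   62. ]
BL [498.2 -94.8  62. ]
bezL [ 531.6 -147.3   71. ]
bezR [ 529.1 -317.2   71. ]
w1 [ 535.2 -289.9  105. ]
w2 [ 524.6 -343.8  105. ]
m1 [ 558.7 -148.7  100. ]
m2 [ 502.4 -148.8  100. ]
s1 [ 555.3 -317.6   71. ]
s2 [ 503.2 -316.9   71. ]
side bezR [ 528.  -325.5   71. ] bezL [ 530.  -159.9   71. ] wtop [ 527.4 -325.4  105. ] TR [ 640.1 -377.1   62. ] TL [ 651.6 -106.1   62. ] BR [ 492.  -377.7   62. ]
angles: wing -101.12583385173544 front -90.98092478295996 back -90.9395331551468 right -0.6705311752542756 left -0.7087007109198441 mate 0.1017685954873695
```

```bash
python3 - <<'E'
from h import *
def tri(a,b):
    A=[];B=[]
    for n,p in(("top",a),("side",b)):
        c=eyes.get_calibration(n)["xyz"];d=ray(n,*p,0)-c;d/=np.linalg.norm(d);M=np.eye(3)-np.outer(d,d);A.append(M);B.append(M@c)
    x=np.linalg.solve(sum(A),sum(B));return x.round(),[np.linalg.norm(m@x-q).round(1) for m,q in zip(A,B)]
print(tri((238,219),(303,213)),tri((192,224),(285,166)))
# rod: plane through top-cam pixels (0,253),(190,224) intersect side rays
c=eyes.get_calibration("top")["xyz"];n=np.cross(ray("top",0,253,0)-c,ray("top",190,224,0)-c)
cs=eyes.get_calibration("side")["xyz"]
for p in((280,160),(245,128),(200,88),(160,55),(135,33)):
    d=ray("side",*p,0)-cs; print(p,(cs+d*(n@(c-cs))/(n@d)).round())
q=np.array(sensors.get_state()["joint_pos"])
for yaw in(-11,-91,169,89):
    print(yaw,kin.ik([529.5,-318,200],down(np.radians(yaw))),kin.ik([529.5,-318,80],down(np.radians(yaw))))
E
```

```text
(array([539., -99., 119.]), [np.float64(0.1), np.float64(0.1)]) (array([521., -36., 186.]), [np.float64(3.3), np.float64(3.3)])
(280, 160) [516. -34. 198.]
(245, 128) [487. 116. 226.]
(200, 88) [437. 372. 271.]
(160, 55) [377. 699. 319.]
(135, 33) [325. 969. 365.]
-11 [-0.30222625  0.41815561  1.01693234  1.61646279 -0.36524965  1.31286455
  0.57887539] [-0.23608352  0.53216215  0.93139563  1.74343184 -0.47235971  1.1081751
  0.65495924]
-91 [-0.30910162  0.42297844  1.02854953  1.61671341 -0.3719843   1.31453621
 -0.81185871] [-0.29150786  0.57835897  1.02392412  1.74557041 -0.54214398  1.13123485
 -0.68669462]
169 [-0.40645412  0.52370715  1.21931473  1.62002319 -0.50147288  1.35453436
 -2.45270814] [-0.38502112  0.70623035  1.21332166  1.74886086 -0.70911882  1.20440391
 -2.30597496]
89 [-0.39463505  0.50659139  1.19212796  1.61964667 -0.48064223  1.34708065
  2.41765405] [-0.31641248  0.60438614  1.06892594  1.74648734 -0.57878778  1.14506611
  2.48316618]
```

```bash
python3 - <<'E'
from h import *
import cv2
r=down(np.radians(-11.1))
env.line_to([230,608,430],v=200)
env.line_to([430,60,430],v=250)
env.line_to([529.5,-319,230],v=250,rot=r)
s=sensors.get_state();print(s["t"],s["position"],s["joint_pos"].round(2),s["wrist_force"].round(1))
env.line_to([529.5,-319,135],v=120)
a=eyes.read_camera("top")[:,:,::-1];b=eyes.read_camera("side")[:,:,::-1]
a=cv2.resize(a[150:270,280:440],(560,420),interpolation=cv2.INTER_CUBIC);b=cv2.resize(b[170:350,240:420],(420,420),interpolation=cv2.INTER_CUBIC)
cv2.imwrite("pics/n1.png",cv2.resize(np.hstack([a,b]),(800,343)))
E
```

```text
5.675 [ 529.73965711 -318.40990298  230.54789187] [-0.29  0.39  1.    1.57 -0.33  1.36  0.55] [-0.7  0.3 -0.1]
```

View pics/n1.png

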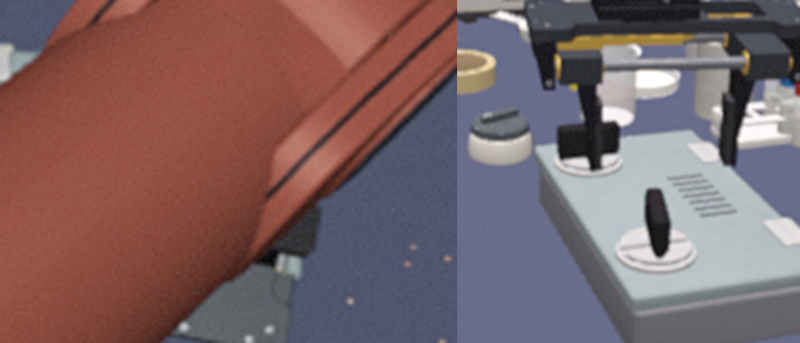

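The fingers straddle the wing. In the side half of the picture their tips are at (596,168) and (729,164), and the wing top is at about (655,195). I'll use the known TCP to find the side camera's bias.

```bash
python3 - <<'E'
from h import *
S=lambda u,v,z: ray("side",240+(u-457)/1.905,170+v/1.905,z).round(1)
print(sensors.get_state()["position"])
print("tips",S(596,168,135),S(729,164,135),"bez",S(656,247,71),"wing",S(656,208,105))
E
```

```text
[ 529.93663554 -319.34813048  135.89394047]
tips [ 484.2 -316.7  135. ] [ 577.4 -336.6  135. ] bez [ 527.9 -327.1   71. ] wing [ 524.9 -331.3  105. ]
```

```bash
python3 - <<'E'
from h import *
p=[528.7,-318.5,79]
env.line_to(p,v=80)
s=sensors.get_state();print(s["t"],s["position"],s["wrist_force"].round(1))
fingers.move_gripper(0.0)
s=sensors.get_state();print(s["t"],s["opening"],s["finger_force"],s["wrist_force"].round(1),s["moment"].round(2))
for y in np.linspace(-11.1,-91.4,6)[1:]:
    env.reach(p,down(np.radians(y)))
    s=sensors.get_state();print(round(s["t"],2),round(y),s["position"].round(1),s["wrist_force"].round(1),s["moment"].round(2),round(s["opening"],3))
    if np.linalg.norm(s["wrist_force"])>50: break
E
```

```text
7.5667 [ 528.85517972 -318.81587654   79.32515655] [ 1.6  0.4 -0.6]
8.7333 0.16005629342375582 29.998737112618983 [ 3.2 -1.  -0.5] [-0.17 -0.56  0.02]
9.07 -27 [ 529.2 -318.4   79.1] [ 3.3  0.4 -1. ] [-0.16 -0.82 -0.04] 0.158
9.42 -43 [ 529.2 -318.4   79.1] [ 4.3 -0.4 -2.1] [-0.18 -1.   -0.05] 0.161
9.76 -59 [ 529.2 -318.3   79.1] [ 6.3 -0.3 -1.5] [-0.13 -1.08 -0.03] 0.16
10.1 -75 [ 529.1 -318.3   78.5] [ 5.9 -1.3 -6.7] [-0.41 -1.42 -0.07] 0.16
10.44 -91 [ 529.1 -318.3   78.3] [ 8.  -1.6 -7.1] [-0.47 -1.51 -0.02] 0.156
```

```bash
python3 - <<'E'
from h import *
import cv2
fingers.move_gripper(0.6)
env.wait(0.3)
env.line_to([528.7,-318.5,230],v=150)
s=sensors.get_state();print(s["t"],s["wrist_force"].round(1))
b=eyes.read_camera("side")[220:350,270:440,::-1]
cv2.imwrite("pics/f.png",cv2.resize(b,(680,520),interpolation=cv2.INTER_CUBIC))
E
```

```text
12.8167 [-0.  -0.   0.6]
```

View pics/f.png

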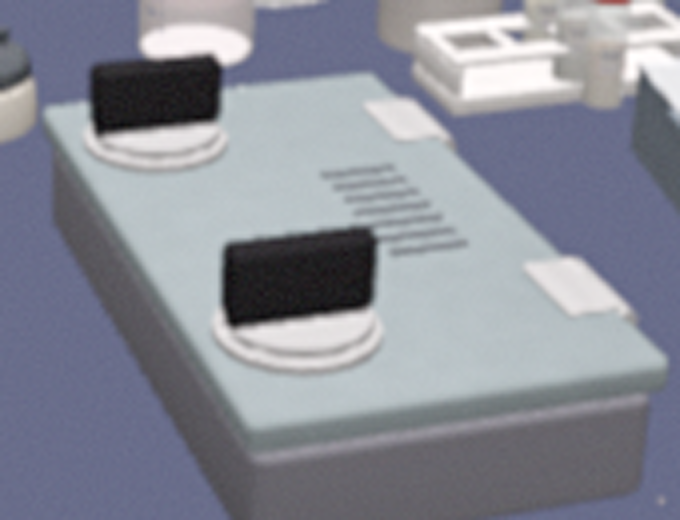

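The right wing at about (300,275) now lies parallel to the left one at (155,95). Its bottom edge meets the bezel the same way, so it has dropped into its slot. The gripper is clear.

```bash
python3 -c "
from rig import order
print(order.sign_off())"
```

```text
the job is handed in; nothing more can be done
None
```

I turned the open (right) latch clockwise until it lined up with the locked one; in the last picture it sits down in its slot like the left latch, which is still locked. The gripper let go and was clear, and the job was handed in at about 13 s; no verdict came back.

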